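# Rock the seesaw gate of the tin sorter over and feed the waiting tin down the other chute

## Task

The sorter's seesaw gate is set to the wrong chute for the tin waiting on its feed shelf. With the fingertips only, first press the high wing of the gate down until it rocks over to its other side, then push the waiting tin along the shelf and off its edge onto the gate, so that it slides down the other chute and comes to rest in that tray. Nothing may be pinched or lifted, and the other things on the table stay where they are; finish with the hand clear.

Things in the scene. Friction and masses are not known exactly. Their poses are not given: they have to be found in the camera images.
- sorter: Fixed tin sorter, aluminium and grey, with a blue and a yellow tray. Origin on the table under the gate's pivot; x along the feed shelf towards the gate (roughly away from the robot), y along the gate towards the blue tray, z up. The gate lies in a trough 74 mm wide in x, between the shelf's front wall (94 mm high) and a back wall (104 mm high, x = 37 to 41 mm), both to y = +-85 mm.
- gate (a joint): Tilt of the seesaw gate about the sorter's x, rad, -0.36 to 0.36. Positive: left (+y) wing high, right wing low, tins slide to the yellow tray; negative: to the blue tray. Starts at rest at one stop. A red weight on an arm behind the back wall (top up to 149 mm) makes it over-centre: pressed past level (0) by about 1 N at a wing's end it falls to the other stop by itself and stays.
- left_wing (a point): Press point on top of the gate's left (+y) wing, amid orange stripes, 66 mm from the pivot. The gate is a flat polished steel plate, 68 mm (x) by 160 mm (y), 5 mm thick, pivot 78 mm above the table; this point is about 104 mm above the table when high, 57 mm when low. Axes turn with the gate.
- right_wing (a point): The same press point on the right (-y) wing.
- shelf_edge (a point): Middle of the feed shelf's edge over the gate, at the sorter's x = -37 mm, on the shelf's top, 94 mm above the table; axes as the sorter's. The polished flat shelf (friction about 0.12) runs back to x = -160 mm, 100 mm wide, with two 6 mm high guide strips, inner gap 57 mm, from x = -156 to -58 mm.
- tin_center (a point): Centre of the waiting round silver screw-top tin, 43 mm across, 16 mm high, about 25 g, lying flat on the feed shelf between the guide strips, its centre 38 to 68 mm before the shelf's edge. At least 30 mm of bare shelf lie behind it.
- blue_tray (a point): Middle of the floor of the blue tray at the foot of the left (+y) chute, 167 mm from the pivot. The chute starts at y = 76 mm; the tray lies between y = 135 and 199 mm; walls 55 mm high.
- yellow_tray (a point): Middle of the floor of the yellow tray at the foot of the right (-y) chute.
- loupe: Bystander: black loupe, 43 mm across, 32 mm high, on the table beside the feed shelf's left side; origin under its centre. (Fixed things nearer the robot: at the left an organizer with pots, 110 mm high, and a pen cup, about 200 mm; ahead a lamp's round foot, 35 mm high; its ring head stands up to 0.55 m high over the right front of the table.)
- silver_jar: Bystander: red-lidded powder jar, 53 mm across, 50 mm high, on the table beside the feed shelf's right side; origin under its centre.
- white_jar: Bystander: white-lidded powder jar, 63 mm across, 62 mm high, to the right of the sorter; origin under its centre.
- black_jar: Bystander: black-lidded powder jar, 63 mm across, 62 mm high, to the right of the sorter; origin under its centre.
- roll: Bystander: roll of white and blue sealing tape, 104 mm across, 48 mm high, to the right of the sorter; origin under its centre.
- soft_brush: Bystander: soft brush with a brown handle, 166 mm long, lying far ahead on the brown paper.
- tin: The same tin; origin under its centre, z up.
Mind the look-alikes: they are no part of the job. What is shaped like the tin but brown is not meant.

How it is judged:
By the outcome, as a careful person would: the job done as asked, in the order asked, and still so for the second after the job is handed in, with the robot touching nothing.
It also fails if it takes over 48 s, if anything falls off the work surface, if the arm or the gripper's body presses on something with over 40 N, if the wrist force passes 120 N, or if a joint passes its speed limit or range.

## Robot

A 7-joint arm with a two-finger parallel gripper is mounted at the origin on a cart in front of the work surface, level with it; the furniture and walls round the work are solid. World frame = base frame: x ahead of the robot, y to its left, z up, the work surface at z = 0. Lengths are in m, angles in rad, forces in N, time in s.
With the tool pointing down it reaches from about 0.425 to 0.825 m from the base axis. Payload 3.6 kg.
Tool frame: the origin (TCP) lies where the fingers leave the gripper's body, on its centre line; the fingertips stand 73 mm ahead of it and the grasp point (between the pads) lies 54 mm ahead of it; z points along the fingers, y is the line along which they close (so a half turn about z gives the same grasp; the last joint's range is limited). The gripper opens to 85 mm and grips with 20 to 120 N. Pads are 22 mm wide; open, the fingers measure 114 mm over their backs; the gripper's body (76 mm by 85 mm) begins 54 mm behind the grasp point. The pads swing forward as they close: fully open they stand 13 mm farther back than shut.
Start: joints at [-1.218, 0.615, -0.013, 1.423, 0.008, 1.103, -0.04], TCP at [0.24, 0.604, 0.304] pointing down, gripper open.
Joint ranges: [-3.12, 3.12], [-0.3, 2.06], [-1.34, 1.32], [0.26, 2.42], [-1.36, 4.5], [0.01, 1.98], [-2.84, 2.84]. Speed limits (rad/s): [2.79, 2.79, 3.14, 3.14, 3.14, 3.14, 3.14].

## Interface

Orientations are given as a unit quaternion [x, y, z, w].
In Python, from station import arm, snapshot, camera_info, ticket gives the robot as it stands. Calls block until the motion is done:
- arm.movep(position, orientation): joint-space move of the TCP to a pose.
- arm.line_to(position, velocity=0.15, ori=None): straight line of the TCP; ori=None keeps the orientation; velocity is the mean speed in m/s.
- arm.move_j(angles): joint-space move.
- arm.move_gripper(opening, effort=None): opening from 0.0 (shut) to 1.0 (fully open); effort is the grip in N (None keeps the last); returns when the fingers have stopped.
- arm.pause(seconds).
- arm.ik(position, orientation): joint angles nearest the present ones, or None.
- snapshot(name): name is "scene" or "top"; returns the picture (384x512x3 uint8, blue, green, red); there is no depth.
- camera_info(name): a dict with "fx", "fy", "cx", "cy" (pixels), "dist_coeffs" ([k1, k2, p1, p2, k3] as OpenCV has them; the pictures are not rectified), "R" (3x3) and "t" (3): a world point X has camera coordinates R X + t. Camera axes: x right, y down, z forward; pixel columns grow to the right and rows downward; lengths in m; the calibration is good to about 2 mm. A picture is of the moment at which its call begins. camera_info takes no time and is no camera call.
A pose or a line that the arm cannot do raises arm.MotionError and nothing moves.
- ticket.finish_job(): hands the job in; it is judged then, once.
Readings, each from a call of its own:
- arm.read_time(): time.
- arm.read_joint_positions(): joint angles.
- arm.read_dq(): joint speeds.
- arm.read_effort(): joint torques, N m.
- arm.read_tool_pos(): TCP position.
- arm.read_eef_rot(): TCP orientation.
- arm.read_ft_force(): force on the tool from outside, world axes, zero at the start.
- arm.read_wrist_torque(): the same for the moment, N m.
- arm.read_opening(): opening from 0.0 (shut) to 1.0 (fully open).
- arm.read_finger_force(): force on a finger pad.
Only numpy, scipy, OpenCV 4.12 (cv2) and the standard library are available. Lean on these libraries where they do the work, as an engineer would, in place of code of your own. Each camera call takes 0.05 s, during which the arm holds its last target. There are 200 camera calls.

## Working session

There is one attempt and no reset: what is moved stays moved. The work goes in short steps, each a Python script; the robot and the scene stay as the last script left them, time stands still between calls to the robot, and variables do not carry over. Pictures are saved under pics/ and viewed, at most 10 in all, crops included, and the job is handed in when it is done.

```bash
mkdir -p pics; python3 - <<'E'
from station import arm,snapshot,camera_info
import cv2
for n in("scene","top"):
    cv2.imwrite(f"pics/{n}0.png",cv2.resize(snapshot(n),(800,600),interpolation=cv2.INTER_CUBIC))
    c=camera_info(n);print(n,c)
print(arm.read_time(),arm.read_eef_rot())
E
```

```text
scene {'fx': 346.60201783796276, 'fy': 346.60201783796276, 'cx': 257.90903709568613, 'cy': 191.84405000232556, 'dist_coeffs': array([-0.05514097,  0.        ,  0.        ,  0.        ,  0.        ]), 'R': array([[-0.99049854,  0.13749748, -0.00266204],
       [ 0.11902738,  0.84742726, -0.51739687],
       [-0.06888488, -0.5127977 , -0.85574143]]), 't': array([0.61155424, 0.00409288, 1.210805  ])}
top {'fx': 349.0497702444027, 'fy': 349.0497702444027, 'cx': 250.08368053409794, 'cy': 189.91342176152486, 'dist_coeffs': array([-0.00963699,  0.        ,  0.        ,  0.        ,  0.        ]), 'R': array([[-0.02611214, -0.99901763, -0.03580413],
       [-0.98075983,  0.03253357, -0.19248823],
       [ 0.19346397,  0.03008897, -0.98064588]]), 't': array([-0.00651978,  0.60962041,  1.24437114])}
0.1 [ 1.88236319e-01  9.82123016e-01 -1.19110289e-03 -2.24845315e-04]
```

View pics/scene0.png

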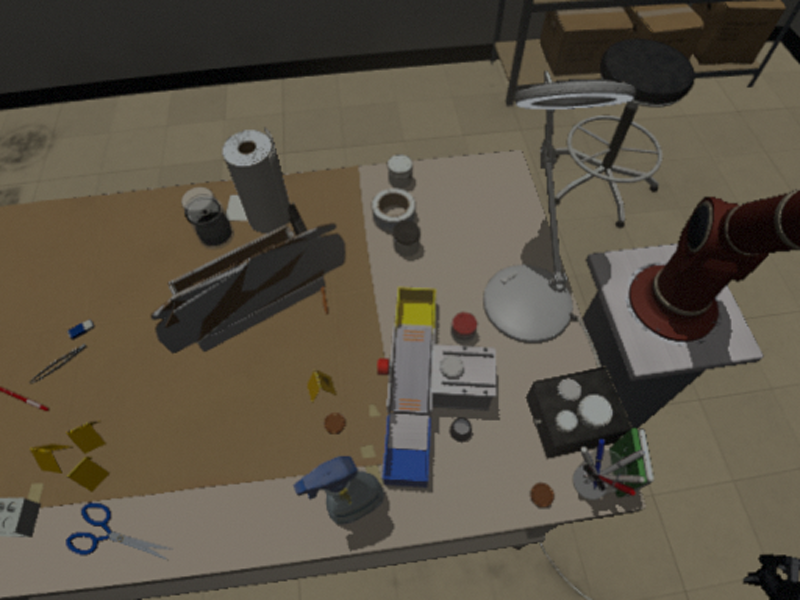

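View pics/top0.png

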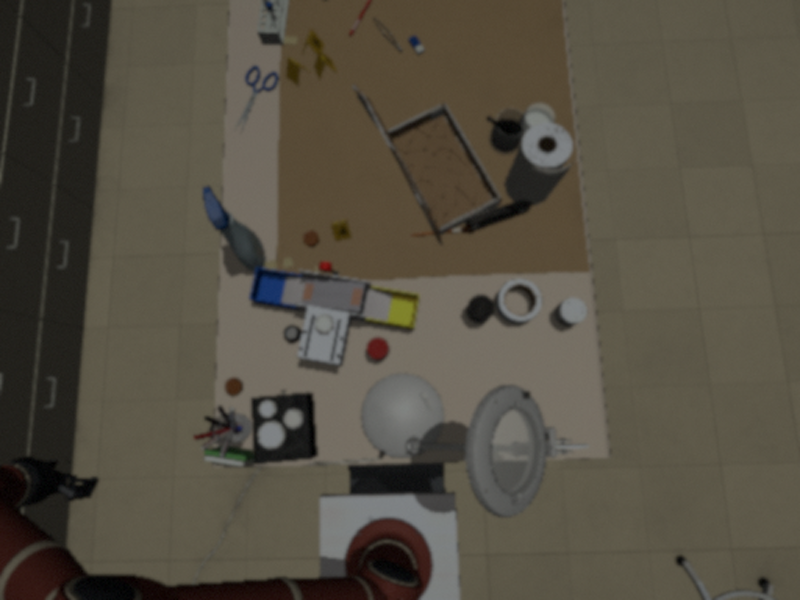

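The scene view shows the sorter around (415,385) in the 800x600 picture: blue tray at (408,455), yellow at (416,305), tin at (452,367), red weight at (383,366). In the top view it spans (255,285) to (415,310), with the tin at (324,323). I'll zoom in on it to see the gate's side and the corners.

```bash
python3 - <<'E'
from station import snapshot
import cv2,numpy as np
a=snapshot("scene")[175:320,235:325]; b=snapshot("top")[160:245,150:280]
a=cv2.resize(a,None,fx=4.1,fy=4.1,interpolation=cv2.INTER_CUBIC)
b=cv2.resize(b,None,fx=6,fy=6,interpolation=cv2.INTER_CUBIC)
cv2.imwrite("pics/a1.png",np.clip(a*1.3,0,255));cv2.imwrite("pics/b1.png",np.clip(b*1.3,0,255))
E
```

```text
[ WARN:0@1.823] global loadsave.cpp:1063 imwrite_ Unsupported depth image for selected encoder is fallbacked to CV_8U.
```

View pics/a1.png

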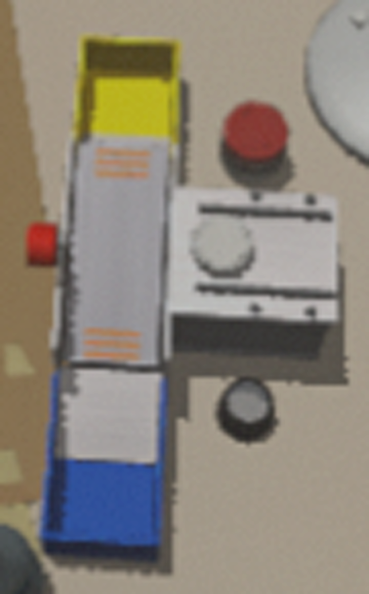

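View pics/b1.png

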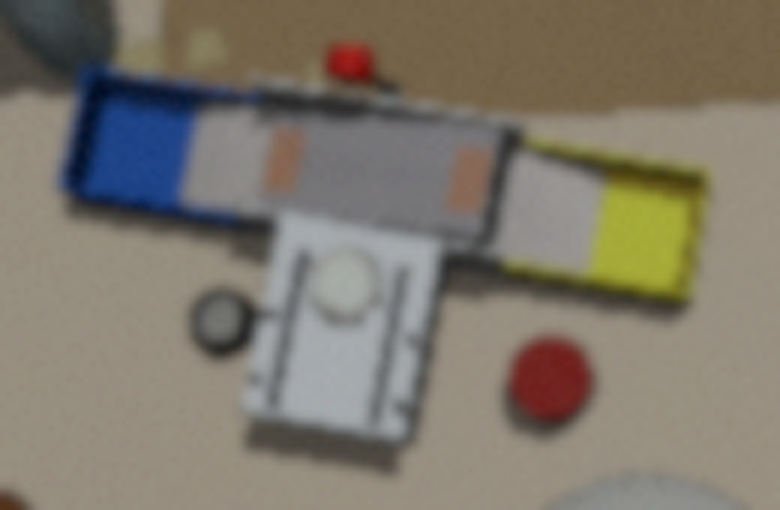

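Crop a1: orange stripes at (123,162) right wing and (112,343) left wing, tin top at (223,246), shelf corners about (172,188), (335,195), (338,320) and (168,318). Crop b1: stripes at (470,178) and (284,160), tin at (344,284), shelf corners (285,208), (443,238), (408,440) and (245,410). The weight leans towards blue, so the right wing is probably the high one. I'll triangulate to check that.

```bash
cat >geo.py <<'E'
import numpy as np,cv2
from station import camera_info
CI={n:camera_info(n) for n in("scene","top")}
OFF={"scene":(235,175,4.1),"top":(150,160,6)}
def ray(n,uv):
    c=CI[n];x,y,s=OFF[n]
    p=np.array([[(uv[0]+.5)/s-.5+x,(uv[1]+.5)/s-.5+y]])
    K=np.array([[c["fx"],0,c["cx"]],[0,c["fy"],c["cy"]],[0,0,1]])
    q=cv2.undistortPoints(p[None],K,c["dist_coeffs"])[0,0]
    return -c["R"].T@c["t"], c["R"].T@np.array([q[0],q[1],1])
def plane(n,uv,z):
    o,d=ray(n,uv);return o+d*(z-o[2])/d[2]
def tri(a,b):
    A=[];B=[]
    res=[]
    for n,uv in(("scene",a),("top",b)):
        o,d=ray(n,uv);d=d/np.linalg.norm(d);P=np.eye(3)-np.outer(d,d);A.append(P);B.append(P@o)
    return np.linalg.solve(sum(A),sum(B))
E
python3 - <<'E'
from geo import *
np.set_printoptions(precision=4,suppress=True)
print("R wing",tri((123,162),(470,178)),"L wing",tri((112,343),(284,160)),"tin",tri((223,246),(344,284)))
print("weight",tri((42,243),(350,62)))
print("tin planes",plane("scene",(223,246),.11),plane("top",(344,284),.11))
loc=np.array([[-37,50],[-37,-50],[-160,-50],[-160,50]])/1e3
S={"top":[(285,208),(443,238),(408,440),(245,410)],"scene":[(168,318),(172,188),(335,195),(338,320)]}
for n in S:
    W=np.array([plane(n,p,.094)[:2] for p in S[n]])
    lc=loc-loc.mean(0);wc=W-W.mean(0)
    th=np.arctan2((lc[:,0]*wc[:,1]-lc[:,1]*wc[:,0]).sum(),(lc*wc).sum())
    R=np.array([[np.cos(th),-np.sin(th)],[np.sin(th),np.cos(th)]])
    t=W.mean(0)-R@loc.mean(0)
    print(n,th,t,(W-(loc@R.T+t))*1e3)
for nm,z,p in(("red",.05,(551,380)),("loupe",.032,(222,320))):print(nm,plane("top",p,z))
# trays rim outer corners z=.055
for p in((90,65),(68,195),(707,172),(690,305)):print(plane("top",p,.055))
E
```

```text
R wing [0.6046 0.0542 0.1054] L wing [0.6297 0.1754 0.0588] tin [0.5432 0.1306 0.1039]
weight [0.6723 0.1225 0.1315]
tin planes [0.5439 0.1333 0.11  ] [0.5424 0.1295 0.11  ]
top -0.197702973334248 [0.6177 0.1121] [[ 1.3233 -0.3778]
 [-0.6042  1.6113]
 [-0.8329 -0.3271]
 [ 0.1138 -0.9063]]
scene -0.18147970883949904 [0.6178 0.1177] [[-0.4839  1.8624]
 [-2.0138 -0.1264]
 [ 0.4643  0.246 ]
 [ 2.0335 -1.982 ]]
red [0.4878 0.011  0.05  ]
loupe [0.5337 0.2194 0.032 ]
[0.6968 0.3006 0.055 ]
[0.6128 0.3128 0.055 ]
[ 0.6142 -0.0895  0.055 ]
[ 0.5309 -0.0761  0.055 ]
```

The right wing is high (z 0.105), so tins currently run to blue and the target is the yellow tray. The sorter origin is about (0.6175, 0.114) with yaw about -0.197, and the tin is at sorter x -76, y +2 mm. Next I press the right wing.

```bash
cat >rob.py <<'E'
from station import arm,snapshot
import numpy as np,cv2
TH=-0.2;O=np.array([.6175,.114]);Q=[-np.sin(TH/2),np.cos(TH/2),0,0]
def P(x,y,tip):  # sorter xy, fingertip height -> TCP
    c,s=np.cos(TH),np.sin(TH)
    return [O[0]+c*x-s*y,O[1]+s*x+c*y,tip+.073]
def shot(n):
    i=snapshot(n);r=(175,320,235,325) if n=="scene" else(160,245,150,280)
    return i[r[0]:r[1],r[2]:r[3]]
E
python3 - <<'E'
from rob import *
arm.line_to([.24,.604,.36],.2)
arm.move_gripper(0.0)
arm.movep(P(-.003,-.066,.20),Q)
print(arm.read_time(),arm.read_joint_positions(),arm.read_opening())
arm.line_to(P(-.003,-.066,.115),.15)
for z in(.104,.096,.088,.08,.072):
    arm.line_to(P(-.003,-.066,z),.06);print(z,arm.read_ft_force(),arm.read_tool_pos())
arm.line_to(P(-.003,-.066,.15),.15)
arm.movep(P(-.135,.001,.20),Q)
print(arm.read_time(),arm.read_tool_pos())
a=shot("scene");b=shot("top")
a=cv2.resize(a,None,fx=4.1,fy=4.1,interpolation=2);b=cv2.resize(b,(429,281),interpolation=2)
c=np.zeros((600,800,3),np.uint8);c[:a.shape[0],:369]=a;c[:281,371:]=b
cv2.imwrite("pics/c2.png",c)
E
```

```text
3.775 [-0.18522021  0.57241706  0.10381632  1.60850492 -0.06959619  0.96394806
  1.31498873] -0.0015297195384577657
0.104 [-0.90031566 -0.05830892  0.42220497] [0.60136156 0.05006517 0.17700115]
0.096 [-0.19916331  0.46438845  0.28923511] [0.60107017 0.04987538 0.16841309]
0.088 [-0.27858646  0.16195965  0.27561465] [0.60101773 0.04986343 0.16028357]
0.08 [-0.64627049 -0.20345558 -0.87290625] [0.60109353 0.04990711 0.1523614 ]
0.072 [-0.10897865 -1.26182867 -0.24804933] [0.60109765 0.04988136 0.14442098]
7.2917 [0.48542096 0.14152958 0.27250715]
```

View pics/c2.png

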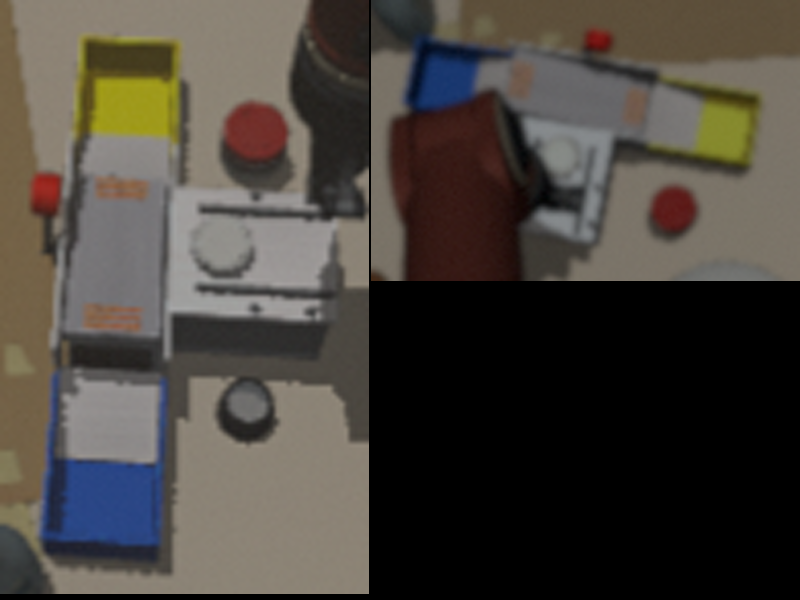

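The picture shows the gate has rocked over: right stripes low at (122,187), weight now leaning towards yellow at (46,193), and the tin still at (223,246). Next I push the tin.

```bash
python3 - <<'E'
from rob import *
arm.line_to(P(-.135,.002,.115),.2)
arm.line_to(P(-.135,.002,.099),.05);print(arm.read_ft_force(),arm.read_tool_pos()[2]-.073)
arm.line_to(P(-.045,.002,.099),.07);print(arm.read_ft_force(),arm.read_tool_pos())
arm.pause(.3)
a1=shot("scene")
arm.line_to(P(-.11,.002,.104),.15);arm.line_to(P(-.135,.002,.25),.2)
arm.pause(.3)
a=np.hstack([cv2.resize(i,None,fx=4.1,fy=4.1,interpolation=2) for i in(a1,shot("scene"))])
cv2.imwrite("pics/d3.png",a);print(arm.read_time())
E
```

```text
[-0.00460328  0.1377739  -0.38465794] 0.09896851096929672
[-0.77291557 -0.05016444  0.18115698] [0.57333595 0.12514237 0.17198763]
12.0417
```

View pics/d3.png

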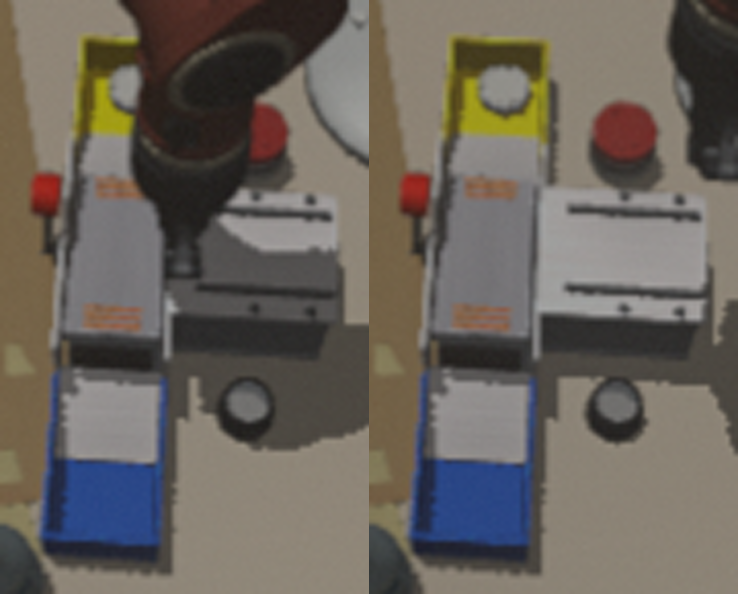

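The right-hand picture shows the tin at rest in the yellow tray at (503,90). The gate is still tipped to yellow, the loupe and red-lidded jar haven't moved, and the hand is clear.

```bash
python3 -c "
from station import arm,ticket
arm.pause(.5);print(ticket.finish_job())"
```

```text
the job is handed in; nothing more can be done
None
```

The gate was pressed over to the yellow side, the tin slid down and is at rest in the yellow tray, the hand is clear, and the job was handed in at about 12.5 s.

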